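Seat two repaired modules in the probe jig and hold its sprung lid shut

ROBOT

A 6-joint arm with a two-finger parallel gripper is mounted at the origin on the work surface. World frame = base frame: x ahead of the robot, y to its left, z up, the work surface at z = 0. Lengths are in mm, angles in degrees, forces in N, time in s.
With the tool pointing down it reaches from about 300 to 850 mm from the base axis. Payload 4.2 kg.
Tool frame: the origin (TCP) lies between the finger pads; the fingertips stand 11 mm ahead of it and the grasp point (between the pads) lies 8 mm behind it (env.tips_ahead is the distance from the TCP to the fingertips, in mm); z points along the fingers, y is the line along which they close (so a half turn about z gives the same grasp; the last joint's range is limited). The gripper opens to 91 mm and grips with 3 to 60 N. Pads are 32 mm wide; open, the fingers measure 118 mm over their backs; the gripper's body (76 mm by 178 mm) begins 60 mm behind the grasp point.
Start: joints at [-73.109, 18.312, 89.639, -0, 72.044, -1.146], TCP at [178.039, -546.76, 201.476] pointing down, gripper open.
Joint ranges: [-177.97, 177.97], [-48.28, 115.42], [12.27, 149.76], [-77.06, 257.06], [2.81, 150.46], [-146.56, 146.56]. Speed limits (degrees/s): [147.25, 147.25, 180, 180, 180, 180].

INTERFACE

Orientations are given as [roll, pitch, yaw] about the fixed x, y, z axes, in that order (R = Rz(yaw) Ry(pitch) Rx(roll)).
In Python, from workcell import env, cams gives the robot as it stands.
- The arm moves only by the tool step_arm, never from a script. Its arguments are lists of equal length, an entry for each row: "linear": the shift along the tool's x, y, z in units of 30 cm (1.0 is 30 cm), a list of three; "turn": the turn about the tool's z in units of 360 degrees (1.0 is 360 degrees). In form: {"linear": [[tx, ty, tz], ...], "turn": [turn, ...]}. A call has 1 to 20 rows; each row is the pose to reach, as a shift and turn from the pose commanded when the call began, along the tool's axes at that moment, turning the shorter way round; what a row does not reach only later rows make up. A row lasts 1/8 s, in which the tool goes at most 62.5 mm and 10.7 degrees, less where a joint would pass 70% of its speed; a pose out of reach is approached as far as the arm can. A call with a number of a shift or a turn outside -1 to 1 is refused whole. A call with a gripper value outside its range is refused whole. "fingers" is the closure, from -1 (fully open) to 1 (shut), so that 0 is half open, set as the call begins (left out, the last holds). The fingers move at their own pace and stop on an object; "force" is the grip in N (left out, the last holds). Time passes only in rows, so rows that repeat a pose let the fingers close. It gives the time, the measured TCP pose, the force, the opening and the grip force at its end, in the units of the state.
- env.state(): the state, without advancing time (a new reading comes with each control period).
- cams.grab_frame(name): name is "scene" or "top"; returns a dict with "color" (384x512x3 uint8, blue, green, red), "fx", "fy", "cx", "cy" (pixels), "extrinsics" (4x4, takes a point from camera to world coordinates). Camera axes: x right, y down, z forward; pixel columns grow to the right and rows downward; lengths in mm; the calibration is good to about 2 mm. A picture is of the moment at which its call begins. There is no depth.
- env.job_done(): hands the job in; it is judged then, once.
The state is a dict: "time_s": time; "qpos": joint angles; "qvel": joint speeds; "effort": joint torques, N m; "ee_pos": TCP position; "ee_rot": TCP orientation; "force": force on the tool from outside, world axes, zero at the start; "torque": the same for the moment, N m; "gripper_width": finger opening in mm; "gripper_force": force on a finger pad.
Only numpy, scipy, OpenCV 4.12 (cv2) and the standard library are available. Lean on these libraries where they do the work, as an engineer would, in place of code of your own. Each camera call takes 0.05 s, during which the arm holds its last target. There are 200 camera calls.

TASK

Lay the storage module and the regulator module from the pink foam pad flat in their own pockets of the test jig, each with its gold-contact edge at the pocket's gold probe pins. Then, with both in place, swing the clear sprung lid over by its red T-grip until it is fully shut on its stops, and keep it held down there with the gripper on that grip for the test: the job finishes while you are still holding it. Leave the other things on the bench where they are.

Things in the scene. Friction and masses are not known exactly. Their poses are not given: they have to be found in the camera images.
- jig: Test jig: black base 180 x 170 mm in plan, 45 mm high, fixed to the bench, with a floating nest on top and a clear sprung lid that opens like a book. Origin on the bench; jig x runs along the hinge, jig y points from the hinge (at y = -85 mm) towards the open side, z up; base spans x +-90, y -100 to +70 mm. The only other parts above the nest plate are two hinge blocks (x = +-78, y = -85 mm, up to z = 91 mm) and two lid stops (x = +-72, y = 56 mm, up to z = 74 mm).
- hinge (a point): Centre of the lid's hinge line: jig (0, -85, 78) mm. The lid turns about the jig's x axis here.
- lid (a joint): Angle of the lid (rad): 0 = standing open (leaning 15 degrees back past upright, where its springs keep it), growing as it swings down, 1.833 = level and fully shut on its stops. It springs open whenever it is let go. The pull needed at the red grip grows from about 1.5 N at open to about 3.5 N just above the modules and about 8 N fully shut on them.
- lid_grip (a point): Centre of the lid's red T-grip: a round bar of diameter 26 mm, 34 mm long, parallel to the hinge, 185 mm from the hinge line and half-way along it. A 10 mm stem joins it to the lid's edge, 45 mm nearer the hinge. Open: 257 mm above the bench at jig (0, -133) mm; shut: 78 mm up at jig (0, 100) mm. Held by its two flat ends (along jig x), it can turn between the fingers as the lid swings.
- nest (a joint): How far the floating nest plate is pressed down (m): 0 = up, about 0.004 with the lid shut on both modules, which puts their gold edges on the probes; hard end at 0.005. Springs: 6 N to start, 1500 N/m. The lid reaches the nest only through the modules.
- ssd_pocket (a point): Centre of the floor of the long pocket (for a 24 x 80 mm part, long way along jig y) in the brown nest plate: jig (-30, 0, 58) mm with the nest up. The pocket is bounded by six tapered locating pins, 6 mm thick and 7 mm tall, 1.5 mm clear of the module; between the pins the long sides are open for the fingers over 56 mm. Site axes are the jig's.
- ssd_pins (a point): Middle of the long pocket's end with the row of gold probe pins (its end towards the hinge), at floor height, 40 mm from the pocket's centre towards the hinge.
- reg_pocket (a point): Centre of the floor of the short, wide pocket (34 x 60 mm, long way along jig y): jig (30, 0, 58) mm. Locating pins as for the other; its long sides are open over 36 mm.
- reg_pins (a point): Middle of the short pocket's end with the gold probe pins (towards the hinge), 30 mm from its centre, at floor height.
- ssd_mid (a point): Centre of the storage module, half-way up: black card with a grooved aluminium heat spreader, 24 x 80 x 9 mm, about 45 g, lying flat on the foam pad at first. Its y axis runs along its length, away from the gold edge; z up.
- ssd_gold (a point): Middle of the storage module's gold-contact edge, 40 mm from its centre (towards its -y), 4.5 mm above its underside. The card is bare (3 mm thick) over the last 12 mm at this end.
- reg_mid (a point): Centre of the regulator module, half-way up: green card with a black case and steel label plate, 34 x 60 x 9 mm, about 60 g, lying flat on the foam pad at first. Its y axis runs along its length, away from the gold edge; z up.
- reg_gold (a point): Middle of the regulator module's gold-contact edge, 30 mm from its centre (towards its -y), 4.5 mm above its underside. The card is bare (3 mm thick) over the last 12 mm at this end.
- pad: Pink antistatic foam pad 150 x 250 x 12 mm, fixed to the bench; origin under its centre. The modules lie on it.
- memory: Bystander, loose on the bench, to be left alone: memory stick, green card 30 x 68 x 4 mm lying flat.
- spool: Bystander, loose on the bench, to be left alone: solder spool, blue flanges of diameter 62 mm, 54 mm tall, standing.
- brush: Bystander, loose on the bench, to be left alone: flat cleaning brush, 170 mm long.
- tweezers: Bystander, loose on the bench, to be left alone: steel tweezers, 135 mm long, 8 mm high.
- flux: Bystander, loose on the bench, to be left alone: white bottle with a red cap, diameter 42 mm, 100 mm tall.
- screw_bowl: Bystander, loose on the bench, to be left alone: steel screw bowl, diameter 90 mm, 25 mm tall.
- screwdriver: Bystander, loose on the bench, to be left alone: screwdriver, 160 mm long.
- tape: Bystander, loose on the bench, to be left alone: roll of amber tape, diameter 70 mm, 20 mm tall.
Mind the look-alikes: they are no part of the job. What is shaped like the part that bears reg_mid but orange is not meant.

How it is judged:
By the outcome, as a careful person would: the job done as asked, in the order asked, and still so for the second after the job is handed in, while the arm keeps its last pose, push and grip.
It also fails if it takes over 69 s, if anything falls off the work surface, if the arm or the gripper's body presses on something with over 40 N, if the wrist force passes 120 N, or if a joint passes its speed limit or range.

## Working session

There is one attempt and no reset: what is moved stays moved. The work goes in short steps, Python scripts to look and compute and a tool call to move; the robot and the scene stay as the last step left them, time stands still between calls to the robot, and variables do not carry over. Pictures are saved under pics/ and viewed, at most 10 in all, crops included, and the job is handed in when it is done.

Besides the shell and the picture viewer there is one more tool, called after "Call:" by a JSON object that holds its "name" and its "arguments", one argument or row to a line. step_arm: Moves the arm, as the interface text tells. Its arguments: {"type":"object","properties":{"linear":{"type":"array"},"turn":{"type":"array"},"fingers":{"type":"number"},"force":{"type":"number"}},"required":["linear","turn"]}

```bash
mkdir -p pics; ls
cat > h.py <<'E'
import numpy as np, cv2
from workcell import env, cams
def grab(n):
    f=cams.grab_frame(n); return f
def ray(f,u,v):
    E=np.array(f["extrinsics"]); d=E[:3,:3]@np.array([(u-f["cx"])/f["fx"],(v-f["cy"])/f["fy"],1]); return E[:3,3],d
def onz(f,u,v,z):
    o,d=ray(f,u,v); return o+d*(z-o[2])/d[2]
def proj(f,p):
    E=np.linalg.inv(np.array(f["extrinsics"])); q=E[:3,:3]@np.array(p,float)+E[:3,3]
    return np.array([f["fx"]*q[0]/q[2]+f["cx"],f["fy"]*q[1]/q[2]+f["cy"]])
E
python3 - <<'E'
from h import *
for n in("scene","top"):
    f=grab(n); np.save(f"pics/{n}0.npy",f["color"]); cv2.imwrite(f"pics/{n}0.png",cv2.resize(f["color"],(800,600),interpolation=cv2.INTER_CUBIC))
    print(n,f["fx"],f["cx"],f["cy"],np.round(f["extrinsics"],3).tolist())
s=env.state();print(s)
E
```

```text
pics
scene 362.8474904358858 258.0886423344238 196.76148520195758 [[0.801, 0.46, -0.382, 925.19], [0.598, -0.606, 0.525, -558.248], [0.01, -0.649, -0.761, 978.3], [0.0, 0.0, 0.0, 1.0]]
top 454.29097950431975 255.1530363024579 192.53372913663537 [[0.027, -0.998, 0.063, 453.356], [-1.0, -0.026, 0.014, -17.404], [-0.012, -0.063, -0.998, 1399.805], [0.0, 0.0, 0.0, 1.0]]
{'time_s': 0.1, 'qpos': array([-7.31087560e+01,  1.83471133e+01,  8.96978479e+01,  4.72731868e-04,
        7.20443671e+01, -1.14696089e+00]), 'qvel': array([-0.00978532, -0.10059035, -0.17243568,  0.1053295 , -0.02469156,
        0.06853069]), 'effort': array([-1.20034103e-03, -4.13333273e+01, -2.32511044e+01,  7.28259422e-02,
        4.22467373e-02, -5.65267931e-05]), 'ee_pos': array([ 177.90856298, -546.29921833,  200.72366751]), 'ee_rot': array([-1.79910699e+02, -2.23746660e-03,  1.80380571e+01]), 'force': array([-0.81768713, -0.39319389, -0.35548192]), 'torque': array([ 0.01885373,  0.02829829, -0.01460722]), 'gripper_force': 0.0, 'gripper_width': 91.19421492892839}
```

View pics/top0.png

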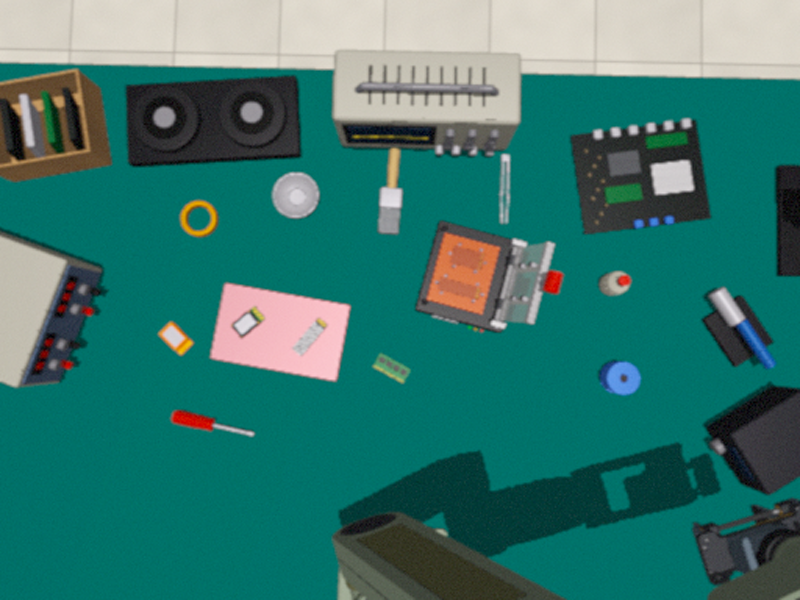

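View pics/scene0.png

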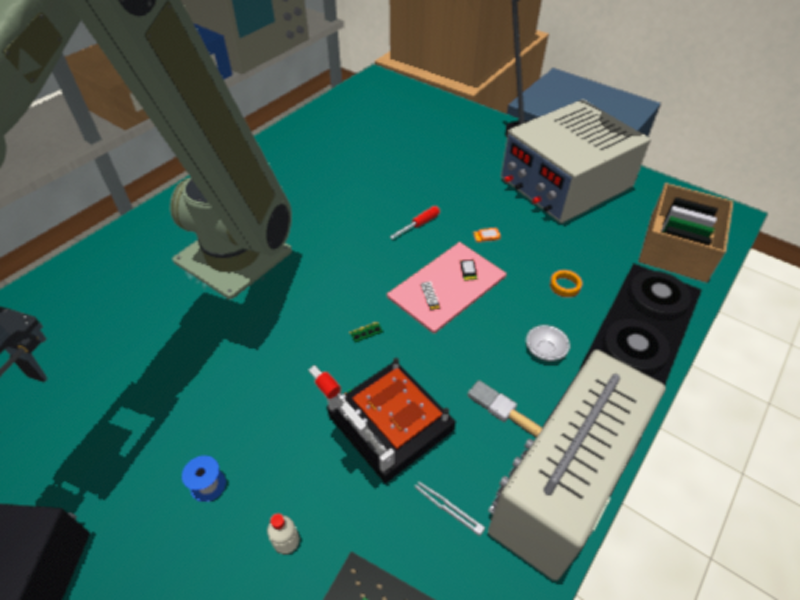

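Both views are clear. Positions below are pixels in the 800x600 top view.

- **Regulator candidates:** the green/black part with a steel label on the pad at (248,322), the orange look-alike off the pad at (175,338), and the memory stick at (391,367). I choose (248,322).
- **Storage candidates:** the grooved part on the pad at (310,337) and the memory stick. I choose (310,337).
- **Jig:** it sits at (465,275), with its hinge on the right and the red grip at (552,282).

Next is one close crop and the measurements.

```bash
cat > m.py <<'E'
from h import *
f=grab("top"); im=f["color"]; 
c=im[135:245,130:365]; cv2.imwrite("pics/crop1.png",cv2.resize(c,None,fx=3.4,fy=3.4,interpolation=cv2.INTER_CUBIC))
S=8
big=cv2.resize(im,None,fx=S,fy=S,interpolation=cv2.INTER_CUBIC); hsv=cv2.cvtColor(big,cv2.COLOR_BGR2HSV)
def blobs(m,lo,hi):
    n,l,s,ce=cv2.connectedComponentsWithStats(m.astype(np.uint8))
    out=[]
    for i in range(1,n):
        if lo<s[i,4]/S**2<hi:
            cs,_=cv2.findContours((l==i).astype(np.uint8),cv2.RETR_EXTERNAL,cv2.CHAIN_APPROX_NONE)
            k=max(cs,key=cv2.contourArea); r=cv2.minAreaRect(k); out.append((s[i,4]/S**2,(ce[i]+.5)/S-.5,(cv2.boxPoints(r)+.5)/S-.5))
    return out
def rep(name,bs,z):
    for a,ce,b in bs:
        w=np.array([onz(f,*p,z)[:2] for p in b]); e1=w[1]-w[0]; e2=w[2]-w[1]
        L=e1 if np.hypot(*e1)>np.hypot(*e2) else e2
        print(name,round(a,1),"px",np.round(ce,1),"ctr",np.round(w.mean(0),1),"cen",np.round(onz(f,*ce,z)[:2],1),"size",np.round([np.hypot(*e1),np.hypot(*e2)],1),"ang",round(np.degrees(np.arctan2(L[1],L[0])),1))
H,Sa,V=[hsv[...,i].astype(int) for i in range(3)]
pink=((H>165)|(H<8))&(Sa>50)&(Sa<140)&(V>180)
pm=blobs(pink,800,9000); rep("pad",pm,12)
hull=np.zeros(H.shape,np.uint8); cv2.fillConvexPoly(hull,((pm[0][2]+.5)*S).astype(int),1); hull=cv2.erode(hull,np.ones((25,25)))
rep("mod",blobs((hull>0)&~pink,60,800),17)
gold=(hull>0)&(H>18)&(H<34)&(Sa>110); rep("gold",blobs(gold,3,100),17)
org=(H<14)&(Sa>150)&(V>110); print("org");
roi=np.zeros_like(hull); roi[135*S:215*S,262*S:330*S]=1
ob=blobs(org&(roi>0),400,9000); rep("nest",ob,58)
if ob:
    h2=np.zeros_like(hull); cv2.fillConvexPoly(h2,((ob[0][2]+.5)*S).astype(int),1); h2=cv2.erode(h2,np.ones((41,41)))
    v=V[h2>0]; print(np.percentile(v,[5,20,40,60,80,95]))
    t=cv2.threshold(v.astype(np.uint8)[:,None],0,1,cv2.THRESH_OTSU)[0]; print(t)
    rep("pocket",blobs((h2>0)&(V<t),60,800),58)
red=((H<6)|(H>172))&(Sa>180); r3=np.zeros_like(hull); r3[160*S:200*S,335*S:375*S]=1
rep("grip",blobs(red&(r3>0),40,600),257)
E
python3 m.py
```

```text
pad 3552.1 px [179.2 212.2] ctr [475.7 233.2] cen [474.5 232.4] size [152.2 253.1] ang -98.9
mod 222.5 px [158.5 205.6] ctr [493.1 295.8] cen [493.  295.6] size [61.8 35.8] ang -47.9
mod 235.6 px [197.5 215.3] ctr [467.1 174.9] cen [466.6 175.2] size [83.6 28.6] ang -38.1
gold 23.7 px [164.6 200.4] ctr [509.1 277.5] cen [509.3 277.4] size [ 8.9 29.8] ang -135.2
gold 13.4 px [205.4 206.2] ctr [494.8 152.2] cen [494.8 152.2] size [ 7.7 19.4] ang -123.5
org
nest 1376.1 px [296.3 173.6] ctr [ 594.8 -118.9] cen [ 597.5 -119.3] size [133.1 109.8] ang -13.4
[186. 191. 198. 215. 219. 223.]
204.0
pocket 289.5 px [298.7 164.7] ctr [ 623.5 -126.3] cen [ 624.2 -125.9] size [53.1 77. ] ang -105.5
pocket 247.9 px [293.4 184.2] ctr [ 565.6 -112. ] cen [ 565.8 -111.5] size [40.3 91.7] ang -105.1
grip 116.9 px [353.4 180.2] ctr [ 563.4 -248.2] cen [ 563.2 -248.3] size [34.5 23.1] ang -13.1
```

View pics/crop1.png

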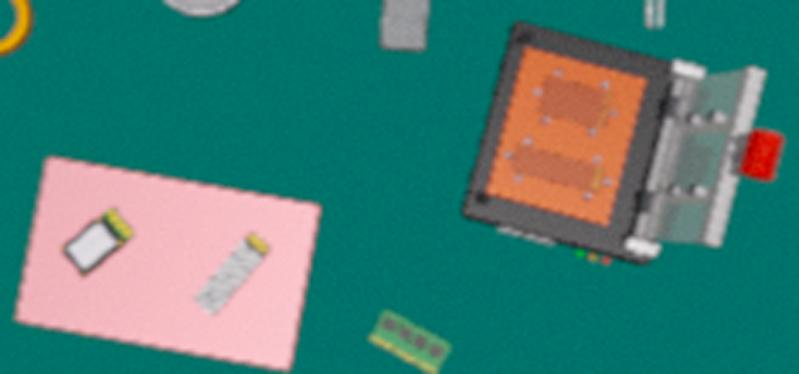

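The crop confirms the choice: steel-label regulator at crop px (97,242) with gold at (118,224), and grooved storage module at (230,275) with gold at (257,243). The jig's hinge and gold probes are on the right. I'll cross-check the same points with the scene camera.

```bash
cat > m2.py <<'E'
src=open('m.py').read().split("pink=")[0].replace('grab("top")','grab("scene")')
exec(src)
for n,p,z in [("reg",(493,295.7),17),("ssd",(466.9,175),17),("ssdpk",(565.6,-111.8),58),("regpk",(624,-125.8),58),("grip",(563.3,-248.2),257)]: print(n,np.round(proj(f,[*p,z]),1))
pink=((H>165)|(H<8))&(Sa>50)&(Sa<140)&(V>150)
pm=blobs(pink,800,9000); rep("pad",pm,12)
hull=np.zeros(H.shape,np.uint8); cv2.fillConvexPoly(hull,cv2.convexHull(((pm[0][2]+.5)*S).astype(int)),1)
cs,_=cv2.findContours(pink.astype(np.uint8),cv2.RETR_EXTERNAL,cv2.CHAIN_APPROX_NONE); k=cv2.convexHull(max(cs,key=cv2.contourArea)); hull[:]=0; cv2.fillConvexPoly(hull,k,1); hull=cv2.erode(hull,np.ones((25,25)))
rep("mod",blobs((hull>0)&~pink,40,800),17)
gold=(hull>0)&(H>18)&(H<34)&(Sa>110); rep("gold",blobs(gold,2,100),17)
org=(H<14)&(Sa>150)&(V>80)
roi=np.zeros_like(hull); roi[225*S:295*S,220*S:290*S]=1
m=(org&(roi>0)).astype(np.uint8)
cs,_=cv2.findContours(m,cv2.RETR_EXTERNAL,cv2.CHAIN_APPROX_NONE); k=cv2.convexHull(max(cs,key=cv2.contourArea)); h2=np.zeros_like(hull); cv2.fillConvexPoly(h2,k,1); h2=cv2.erode(h2,np.ones((25,25)))
v=V[h2>0]; t=cv2.threshold(v.astype(np.uint8)[:,None],0,1,cv2.THRESH_OTSU)[0]; print(np.percentile(v,[5,20,40,60,80,95]),t)
rep("pocket",blobs((h2>0)&(V<t),60,1200),58)
red=((H<6)|(H>172))&(Sa>180); r3=np.zeros_like(hull); r3[230*S:260*S,195*S:222*S]=1
rep("grip",blobs(red&(r3>0),40,600),257)
E
python3 m2.py
```

```text
reg [299.9 171.8]
ssd [275.5 188. ]
ssdpk [247.9 251.4]
regpk [261.  265.3]
grip [210.4 245.4]
pad 1887.3 px [285. 183.] ctr [473.4 235.3] cen [478.2 219.5] size [307.9 180. ] ang 84.5
mod 114.8 px [299.5 172.7] ctr [493.4 292.4] cen [494.3 291. ] size [36.8 69.6] ang -50.4
mod 119.4 px [275.1 188.9] ctr [467.9 171.4] cen [468.2 170.7] size [27.6 87.7] ang -40.2
gold 15.8 px [300.5 177.6] ctr [510.2 272.7] cen [510.3 272.3] size [31.2 11.4] ang 45.0
gold 9.3 px [277.7 196. ] ctr [494.5 148.6] cen [494.6 148.7] size [17.8  9.3] ang 47.8
[146. 148. 178. 197. 199. 202.] 174.0
pocket 230.2 px [247.2 252. ] ctr [ 565.7 -113.9] cen [ 565.4 -114.7] size [97.2 41.8] ang 75.9
pocket 254.8 px [260.2 266. ] ctr [ 623.2 -128.9] cen [ 623.8 -129. ] size [75.8 51.3] ang 79.6
grip 143.1 px [209.4 246.1] ctr [ 562.7 -250.9] cen [ 562.6 -251.1] size [24.7 42.5] ang -13.2
```

```bash
cat > go.py <<'E'
import sys,json,os,numpy as np
# usage: go.py x y z yaw ... prints row from last commanded pose (no saving); 'set x y z yaw' saves commanded
P='cmd.json'
c=json.load(open(P)) if os.path.exists(P) else [178.039,-546.76,201.476,18.037]
def row(c,t):
    a=np.radians(c[3]); d=np.array(t[:3])-c[:3]
    l=[d@[np.cos(a),np.sin(a),0],d@[np.sin(a),-np.cos(a),0],-d[2]]
    return [round(v/300,4) for v in l], round(-(((t[3]-c[3]+180)%360)-180)/360,4)
A=sys.argv[1:]; 
T=np.array(A,float).reshape(-1,4).tolist()
for t in T:
    l,u=row(c,t); print(l,u)
json.dump(T[-1],open(P,'w'))
E
python3 go.py 467 173.6 150 141.6
```

```text
[np.float64(1.6594), np.float64(-1.985), np.float64(0.1716)] -0.3432
```

Call:
{"name": "step_arm", "arguments": {
  "linear": [
    [0.83, -0.99, 0],
    [0.83, -0.99, 0],
    [0.83, -0.99, 0],
    [0.83, -0.99, 0],
    [0.83, -0.99, 0],
    [0.83, -0.99, 0],
    [0.83, -0.99, 0],
    [0.83, -0.99, 0],
    [0.83, -0.99, 0],
    [0.83, -0.99, 0]
  ],
  "turn": [-0.17, -0.17, -0.17, -0.17, -0.17, -0.17, -0.17, -0.17, -0.17, -0.17],
  "fingers": 0.1,
  "force": 20
}}

```text
time_s: 1.45
ee_pos: [322.5, -188.4, 201.3]
ee_rot: [-180.0, 0.0, 79.1]
force: [-0.1, 0.4, -0.2]
gripper_width: 41.1
gripper_force: 0.0
```

```bash
sed -i 's/round(v\/300,4)/float(round(v\/300,4))/' go.py; python3 go.py 322.85 -187.25 201.48 79.24 >/dev/null; python3 go.py 467 173.6 70 141.6
```

```text
[1.2714, 0.2475, 0.4383] -0.1732
```

Call:
{"name": "step_arm", "arguments": {
  "linear": [
    [1, 0.2, 0.2],
    [1, 0.2, 0.2],
    [1, 0.2, 0.2],
    [1, 0.2, 0.2],
    [1, 0.2, 0.2],
    [1, 0.2, 0.2],
    [1, 0.2, 0.2],
    [1, 0.2, 0.2]
  ],
  "turn": [-0.1732, -0.1732, -0.1732, -0.1732, -0.1732, -0.1732, -0.1732, -0.1732]
}}

```text
time_s: 2.45
ee_pos: [437.9, 95.2, 141.5]
ee_rot: [-180.0, 0.0, 141.3]
force: [0.6, 0.6, 0.4]
gripper_width: 41.0
gripper_force: 0.0
```

```bash
python3 - <<'E'
import numpy as np,json
c=[322.85,-187.25,201.48,79.24];a=np.radians(c[3])
x=c[0]+300*np.cos(a)+60*np.sin(a);y=c[1]+300*np.sin(a)-60*np.cos(a)
json.dump([x,y,141.48,141.59],open('cmd.json','w'));print(x,y)
E
python3 go.py 467 173.6 60 141.6 467 173.6 24.5 141.6;python3 -c "
from h import *
print(env.state()['ee_pos'],env.state()['ee_rot'])"
```

```text
437.8037206232043 96.27361826641942
[0.0839, 0.2624, 0.2716] -0.0
[0.0839, 0.2624, 0.3899] -0.0
[437.91968401  95.23934976 141.45045171] [-1.79992926e+02  6.04339837e-03  1.41349086e+02]
```

Call:
{"name": "step_arm", "arguments": {
  "linear": [
    [0.084, 0.2625, 0.22],
    [0.084, 0.2625, 0.22],
    [0.084, 0.2625, 0.27],
    [0.084, 0.2625, 0.3],
    [0.084, 0.2625, 0.33],
    [0.084, 0.2625, 0.36],
    [0.084, 0.2625, 0.39],
    [0.084, 0.2625, 0.39],
    [0.084, 0.2625, 0.39]
  ],
  "turn": [0, 0, 0, 0, 0, 0, 0, 0, 0]
}}

```text
time_s: 3.58
ee_pos: [467.2, 173.6, 24.6]
ee_rot: [180.0, 0.0, 141.6]
force: [-0.2, 0.5, -0.1]
gripper_width: 40.8
gripper_force: 0.0
```

Call:
{"name": "step_arm", "arguments": {
  "linear": [
    [0, 0, 0],
    [0, 0, 0],
    [0, 0, 0],
    [0, 0, 0],
    [0, 0, 0]
  ],
  "turn": [0, 0, 0, 0, 0],
  "fingers": 1,
  "force": 20
}}

```text
time_s: 4.2
ee_pos: [467.0, 173.6, 24.4]
ee_rot: [-180.0, 0.0, 141.6]
force: [-0.7, 0.8, 0.3]
gripper_width: 0.9
gripper_force: 0.0
```

```bash
cat > view.py <<'E'
from h import *
import sys
n,out,x0,y0,x1,y1=sys.argv[1],sys.argv[2],*map(int,sys.argv[3:7])
f=grab(n); c=f["color"][y0:y1,x0:x1]; k=min(800/(x1-x0),600/(y1-y0))
cv2.imwrite(f"pics/{out}.png",cv2.resize(c,None,fx=k,fy=k,interpolation=cv2.INTER_CUBIC)); print(k)
E
python3 view.py scene ssdgrip 230 150 320 217; python3 -c "
from h import *
s=env.state();print(s['ee_pos'],s['ee_rot'],s['gripper_width'],s['gripper_force'],s['force'])"
```

```text
8.88888888888889
[466.98199684 173.59151406  24.41298776] [-1.79994552e+02  4.76263114e-03  1.41590505e+02] 0.1521421844297424 0.0 [-0.27439743 -0.43592397 -0.55977298]
```

View pics/ssdgrip.png

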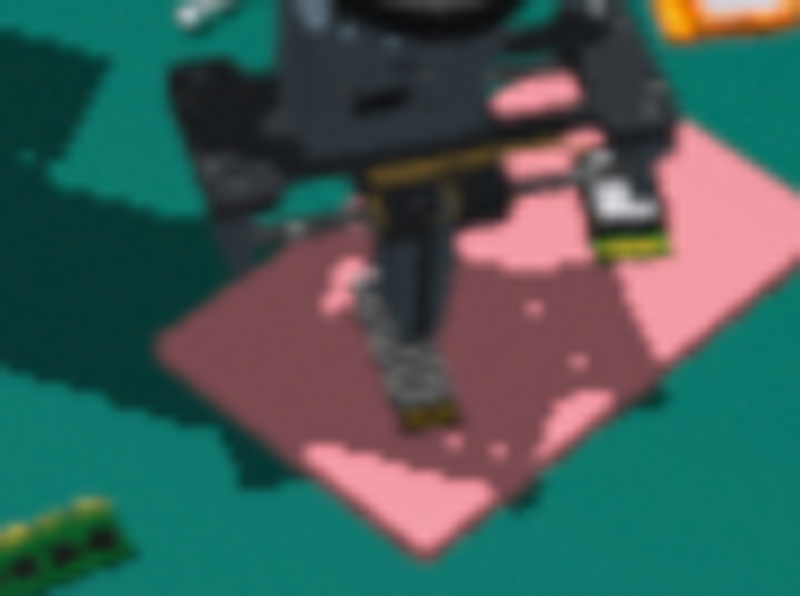

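The gripper shut to 0 mm without catching the storage module. The picture shows the fingertips at (420,340), over the module's middle, so they closed above or past it. I'll check `tips_ahead` and where the tips project.

Run:
```python
from h import *
print(env.tips_ahead, [a for a in dir(env) if a[0]!='_'])
f=grab("scene"); k=8.889
for p in [(467,173.6,13.4),(467,173.6,24.4),(467,173.6,21),(467,173.6,35)]: print(p,np.round((proj(f,p)-[230,150])*k))
# module visible ends
for t in (-40,40): print(np.round((proj(f,[467+t*np.cos(np.radians(141.6)),173.6+t*np.sin(np.radians(141.6)),16.5])-[230,150])*k))
```

```text
11.0 ['Unreachable', 'job_done', 'state', 'tips_ahead']
(467, 173.6, 13.4) [402. 346.]
(467, 173.6, 24.4) [403. 327.]
(467, 173.6, 21) [403. 333.]
(467, 173.6, 35) [404. 310.]
[431. 414.]
[374. 270.]
```

Call:
{"name": "step_arm", "arguments": {
  "linear": [
    [0, 0, -0.1],
    [0, 0, -0.25],
    [0, 0, -0.4],
    [0, 0, -0.4],
    [0, 0, -0.4]
  ],
  "turn": [0, 0, 0, 0, 0]
}}

```text
time_s: 4.92
ee_pos: [466.3, 173.4, 143.8]
ee_rot: [-179.9, -0.0, 141.6]
force: [0.1, 0.2, -0.7]
gripper_width: 0.6
gripper_force: 0.0
```

```bash
python3 view.py scene miss 230 130 320 197
python3 - <<'E'
from h import *
f=grab("scene");p=env.state()['ee_pos'];print(p,env.state()['gripper_width'])
for dz in (-11,0): print(np.round((proj(f,p+[0,0,dz])-[230,130])*8.889))
E
```

```text
8.88888888888889
[465.91687155 173.24078773 142.91966064] 0.6323226488925595
[413. 311.]
[415. 290.]
```

View pics/miss.png

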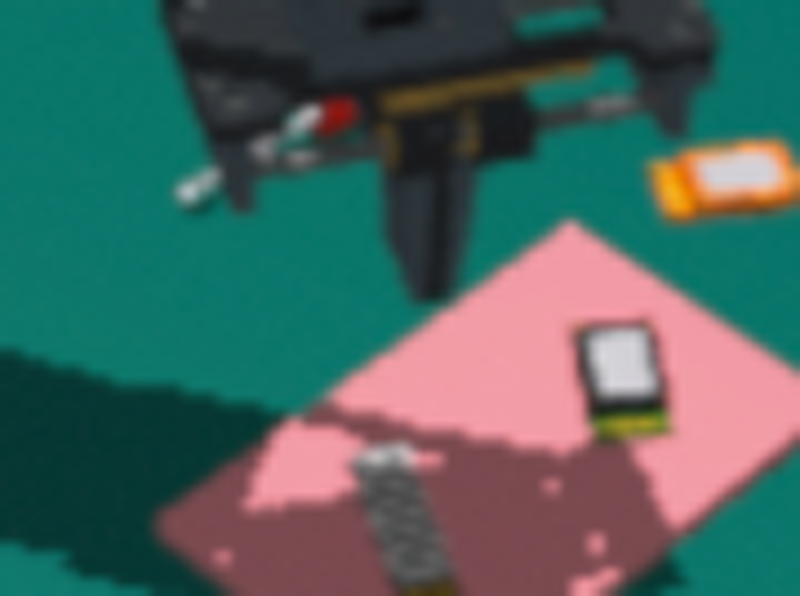

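The storage module hasn't moved, at (408,525). The tip shows at (432,300), above its predicted spot of about (413,311), so the fingers closed over the module's top and reach less far than stated. I'll straddle it again and probe downward, watching the force.

Call:
{"name": "step_arm", "arguments": {
  "linear": [
    [0, 0, 0.1],
    [0, 0, 0.2],
    [0, 0, 0.32],
    [0, 0, 0.36],
    [0, 0, 0.39],
    [0, 0, 0.4],
    [0, 0, 0.405],
    [0, 0, 0.405],
    [0, 0, 0.405]
  ],
  "turn": [0, 0, 0, 0, 0, 0, 0, 0, 0],
  "fingers": 0.1
}}

```text
time_s: 6.15
ee_pos: [467.3, 173.7, 23.4]
ee_rot: [180.0, 0.0, 141.6]
force: [0.3, 0.7, -0.1]
gripper_width: 40.6
gripper_force: 0.0
```

Call:
{"name": "step_arm", "arguments": {
  "linear": [
    [0, 0, 0.003],
    [0, 0, 0.006],
    [0, 0, 0.006]
  ],
  "turn": [0, 0, 0]
}}

```text
time_s: 6.52
ee_pos: [467.0, 173.6, 21.1]
ee_rot: [-180.0, 0.0, 141.6]
force: [0.4, 0.2, -0.6]
gripper_width: 41.0
gripper_force: 0.0
```

Call:
{"name": "step_arm", "arguments": {
  "linear": [
    [0, 0, 0.003],
    [0, 0, 0.006],
    [0, 0, 0.006]
  ],
  "turn": [0, 0, 0]
}}

```text
time_s: 6.9
ee_pos: [466.9, 173.6, 19.2]
ee_rot: [-180.0, -0.0, 141.6]
force: [-0.4, -0.7, -0.0]
gripper_width: 41.2
gripper_force: 0.0
```

Call:
{"name": "step_arm", "arguments": {
  "linear": [
    [0, 0, 0.004],
    [0, 0, 0.007],
    [0, 0, 0.007]
  ],
  "turn": [0, 0, 0]
}}

```text
time_s: 7.28
ee_pos: [466.9, 173.6, 17.1]
ee_rot: [-180.0, -0.0, 141.6]
force: [0.1, -0.4, 0.1]
gripper_width: 41.3
gripper_force: 0.0
```

Call:
{"name": "step_arm", "arguments": {
  "linear": [
    [0, 0, 0.003],
    [0, 0, 0.005],
    [0, 0, 0.005]
  ],
  "turn": [0, 0, 0]
}}

```text
time_s: 7.65
ee_pos: [466.9, 173.6, 15.7]
ee_rot: [-180.0, -0.0, 141.6]
force: [-0.2, 0.6, -0.1]
gripper_width: 41.0
gripper_force: 0.0
```

Call:
{"name": "step_arm", "arguments": {
  "linear": [
    [0, 0, 0.003],
    [0, 0, 0.005],
    [0, 0, 0.005]
  ],
  "turn": [0, 0, 0]
}}

```text
time_s: 8.02
ee_pos: [467.0, 173.6, 14.1]
ee_rot: [-180.0, -0.0, 141.6]
force: [-0.5, -0.0, 0.5]
gripper_width: 40.9
gripper_force: 0.0
```

Call:
{"name": "step_arm", "arguments": {
  "linear": [
    [0, 0, 0.003],
    [0, 0, 0.005],
    [0, 0, 0.005]
  ],
  "turn": [0, 0, 0]
}}

```text
time_s: 8.4
ee_pos: [466.9, 173.6, 12.6]
ee_rot: [-180.0, -0.0, 141.6]
force: [-0.7, 0.2, 0.4]
gripper_width: 41.1
gripper_force: 0.0
```

Call:
{"name": "step_arm", "arguments": {
  "linear": [
    [0, 0, 0.002],
    [0, 0, 0.004],
    [0, 0, 0.004]
  ],
  "turn": [0, 0, 0]
}}

```text
time_s: 8.78
ee_pos: [466.9, 173.6, 11.5]
ee_rot: [-180.0, -0.0, 141.6]
force: [-0.1, 0.2, -0.2]
gripper_width: 41.1
gripper_force: 0.0
```

Run:
```python
from h import *
s=env.state();print(s['ee_pos'],s['force'],s['torque'],s['effort'])
```

```text
[466.94065711 173.59471771  11.45165824] [-0.10053523  0.1714821  -0.1878064 ] [ 0.06398656 -0.11571502 -0.00979693] [-3.89088600e-04 -3.83823180e+01 -1.56882423e+01  3.07542679e-02
  6.91744359e-02 -9.41868024e-06]
```

Call:
{"name": "step_arm", "arguments": {
  "linear": [
    [0, 0, 0],
    [0, 0, 0],
    [0, 0, 0],
    [0, 0, 0]
  ],
  "turn": [0, 0, 0, 0],
  "fingers": 1,
  "force": 15
}}

```text
time_s: 9.28
ee_pos: [467.0, 173.6, 11.5]
ee_rot: [-180.0, 0.0, 141.6]
force: [0.0, 0.1, -0.4]
gripper_width: 3.6
gripper_force: 0.0
```

```bash
python3 view.py scene grip2 230 150 320 217
```

```text
8.88888888888889
```

View pics/grip2.png

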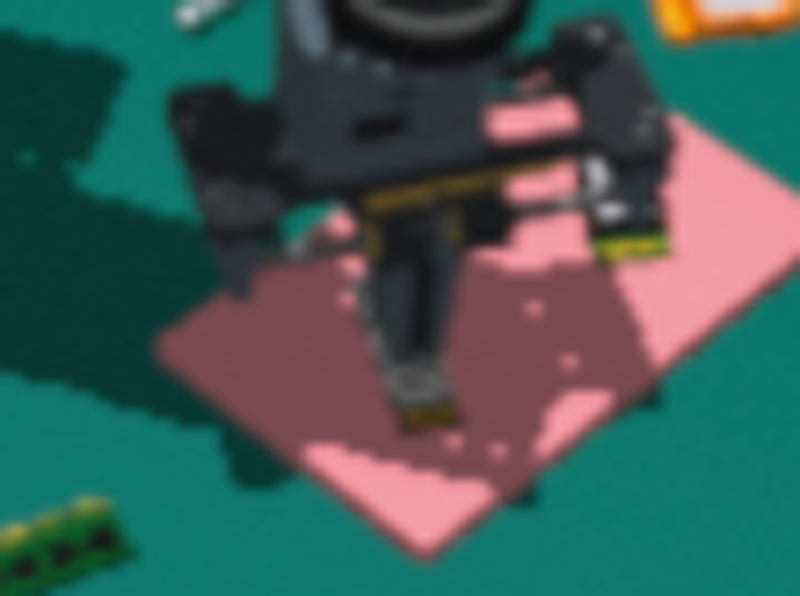

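The fingers closed over the top again: tip at (420,365), just above the module's top face. So the tips stand about 20 mm higher than stated. I'll open and feel further down.

Call:
{"name": "step_arm", "arguments": {
  "linear": [
    [0, 0, 0],
    [0, 0, 0],
    [0, 0, 0],
    [0, 0, 0.007],
    [0, 0, 0.014],
    [0, 0, 0.018],
    [0, 0, 0.018]
  ],
  "turn": [0, 0, 0, 0, 0, 0, 0],
  "fingers": 0.1
}}

```text
time_s: 10.2
ee_pos: [466.9, 173.6, 6.0]
ee_rot: [-180.0, -0.0, 141.6]
force: [0.4, -0.3, -0.6]
gripper_width: 41.2
gripper_force: 0.0
```

Call:
{"name": "step_arm", "arguments": {
  "linear": [
    [0, 0, 0.003],
    [0, 0, 0.005],
    [0, 0, 0.005]
  ],
  "turn": [0, 0, 0]
}}

```text
time_s: 10.58
ee_pos: [467.0, 173.6, 4.6]
ee_rot: [-180.0, 0.0, 141.6]
force: [0.7, 0.6, 0.1]
gripper_width: 41.0
gripper_force: 0.0
```

Call:
{"name": "step_arm", "arguments": {
  "linear": [
    [0, 0, 0.003],
    [0, 0, 0.005],
    [0, 0, 0.005]
  ],
  "turn": [0, 0, 0]
}}

```text
time_s: 10.95
ee_pos: [467.0, 173.6, 3.1]
ee_rot: [-180.0, 0.0, 141.6]
force: [-0.3, 0.3, 0.6]
gripper_width: 40.8
gripper_force: 0.0
```

Now I'll close here.

Call:
{"name": "step_arm", "arguments": {
  "linear": [
    [0, 0, 0],
    [0, 0, 0],
    [0, 0, 0],
    [0, 0, 0]
  ],
  "turn": [0, 0, 0, 0],
  "fingers": 1,
  "force": 15
}}

```text
time_s: 11.45
ee_pos: [467.0, 173.6, 3.1]
ee_rot: [-180.0, 0.0, 141.6]
force: [0.0, 0.5, 0.8]
gripper_width: 23.9
gripper_force: 15.0
```

Gripped at 23.9 mm. From here I'll work by the module's own height: its underside is at 12 mm when TCP z is 3.1.

```bash
echo '[467,173.6,3.1,141.6]'>cmd.json; python3 go.py 467 173.6 110 141.6 565.6 -113.2 110 76.5 565.6 -113.2 66 76.5
```

```text
[0.0, 0.0, -0.3563] -0.0
[-0.8514, -0.5451, -0.3563] 0.1808
[-0.8514, -0.5451, -0.2097] 0.1808
```

Call:
{"name": "step_arm", "arguments": {
  "linear": [
    [0, 0, -0.1],
    [0, 0, -0.2],
    [0, 0, -0.3],
    [-0.12, -0.08, -0.3563],
    [-0.25, -0.16, -0.3563],
    [-0.38, -0.25, -0.3563],
    [-0.5, -0.32, -0.3563],
    [-0.62, -0.4, -0.3563],
    [-0.75, -0.48, -0.3563],
    [-0.8514, -0.5451, -0.3563],
    [-0.8514, -0.5451, -0.3563],
    [-0.8514, -0.5451, -0.3],
    [-0.8514, -0.5451, -0.25],
    [-0.8514, -0.5451, -0.2097],
    [-0.8514, -0.5451, -0.2097],
    [-0.8514, -0.5451, -0.2097]
  ],
  "turn": [0, 0, 0, 0.0258, 0.0516, 0.0774, 0.1033, 0.1291, 0.155, 0.1808, 0.1808, 0.1808, 0.1808, 0.1808, 0.1808, 0.1808]
}}

```text
time_s: 13.45
ee_pos: [565.9, -113.1, 66.4]
ee_rot: [180.0, 0.0, 76.5]
force: [-0.1, -0.7, -0.8]
gripper_width: 24.0
gripper_force: 15.0
```

```bash
python3 view.py scene hover 210 210 300 277
python3 - <<'E'
from h import *
s=env.state();p=s['ee_pos'];print(p,s['ee_rot'],s['gripper_width'],s['gripper_force'])
f=grab("scene"); np.save('pics/hover.npy',f['color'])
a=np.radians(76.5); u=np.array([np.cos(a),np.sin(a),0]); w=np.array([np.sin(a),-np.cos(a),0])
b=p[2]+8.9
for lab,c in [("mod",np.array([p[0],p[1],b+9])),("pocket",np.array([565.6,-113.2,58]))]:
  for i,j in [(-1,-1),(-1,1),(1,1),(1,-1)]: print(lab,np.round((proj(f,c+40*i*u+12*j*w)-[210,210])*8.889))
E
```

```text
8.88888888888889
[ 566.0157914  -113.16322274   66.58170264] [1.79933348e+02 3.00396481e-03 7.65192428e+01] 23.650612773095876 14.99970629811287
mod [214. 371.]
mod [260. 421.]
mod [452. 286.]
mod [405. 239.]
pocket [216. 413.]
pocket [261. 462.]
pocket [449. 330.]
pocket [404. 283.]
```

View pics/hover.png

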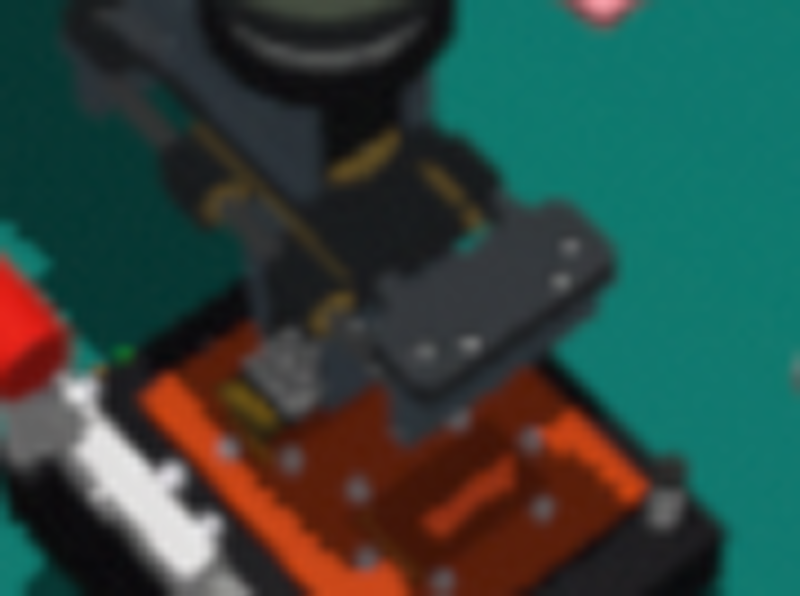

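The held module's gold edge runs from about (222,392) to (271,430). The nest pins show at (230,447), (290,460), (358,490), (367,557), (443,580), (540,508), (530,440) and (460,418). I'll compare the pins with their prediction and work out the correction from the module-to-pocket difference.

Run:
```python
from h import *
f=grab("scene"); im=np.load('pics/hover.npy'); S=8.889
a=np.radians(76.5); u=np.array([np.cos(a),np.sin(a),0]); w=np.array([np.sin(a),-np.cos(a),0])
O=np.array([594.8,-120.2,0])
pr=lambda p: np.round((proj(f,p)-[210,210])*S)
for lab,x0,hw,hl,op in [("ssd",-30,12,40,28),("reg",30,17,30,18)]:
  for sx,sy in [(1,-1),(1,1),(-1,-1),(-1,1)]:
    print(lab,sx,sy,pr(O+(x0+sx*(hw+4.5))*w+sy*(op+3)*u+[0,0,63]))
  for sy in(-1,1): print(lab,"end",sy,pr(O+x0*w+sy*(hl+4.5)*u+[0,0,63]))
# pins by colour: low saturation spots in nest
big=cv2.resize(im[210:277,210:300],None,fx=S,fy=S,interpolation=cv2.INTER_CUBIC); hsv=cv2.cvtColor(big,cv2.COLOR_BGR2HSV)
m=((hsv[...,1]<110)&(hsv[...,2]>75)).astype(np.uint8)
n,l,st,ce=cv2.connectedComponentsWithStats(m)
for i in range(1,n):
  if 60<st[i,4]<1500 and ce[i][1]>380: print("pin",st[i,4],np.round(ce[i]))
g=((hsv[...,0]>18)&(hsv[...,0]<34)&(hsv[...,1]>120)&(hsv[...,2]>60)).astype(np.uint8)
n,l,st,ce=cv2.connectedComponentsWithStats(g)
for i in range(1,n):
  if st[i,4]>150: print("gold",st[i],np.round(ce[i]))
p=np.array([566,-113.16,66.5])
print("pred gold ctr",pr(p-36*u+[0,0,8.9+6]))
```

```text
ssd 1 -1 [291. 449.]
ssd 1 1 [438. 345.]
ssd -1 -1 [229. 381.]
ssd -1 1 [375. 280.]
ssd end -1 [227. 437.]
ssd end 1 [437. 291.]
reg 1 -1 [443. 570.]
reg 1 1 [544. 495.]
reg -1 -1 [358. 477.]
reg -1 1 [457. 406.]
reg end -1 [367. 547.]
reg end 1 [532. 427.]
pin 351 [459. 421.]
pin 323 [530. 440.]
pin 332 [230. 447.]
pin 438 [291. 459.]
pin 409 [358. 490.]
pin 938 [664. 506.]
pin 381 [542. 508.]
pin 316 [367. 557.]
pin 432 [442. 581.]
gold [ 331  133   67   49 1431] [365. 160.]
gold [427 168  34  33 512] [444. 184.]
gold [211 181  40  18 381] [232. 189.]
gold [328 293  25  14 291] [340. 300.]
gold [311 310  14  21 222] [318. 321.]
gold [ 225  383   52   44 1336] [251. 405.]
pred gold ctr [247. 394.]
```

Pins are off by (0,+11.5) px on average and the module gold by (+4,+11). So the module sits about 1 mm too far from the hinge and is laterally fine. I'll nudge it and lower.

Call:
{"name": "step_arm", "arguments": {
  "linear": [
    [-0.0027, -0.0003, 0],
    [-0.0027, -0.0003, 0.015],
    [-0.0027, -0.0003, 0.025],
    [-0.0027, -0.0003, 0.035],
    [-0.0027, -0.0003, 0.042],
    [-0.0027, -0.0003, 0.048],
    [-0.0027, -0.0003, 0.048]
  ],
  "turn": [0, 0, 0, 0, 0, 0, 0]
}}

```text
time_s: 14.48
ee_pos: [565.2, -114.0, 51.5]
ee_rot: [-180.0, 0.0, 76.5]
force: [-0.1, -0.2, -0.5]
gripper_width: 23.6
gripper_force: 15.0
```

Call:
{"name": "step_arm", "arguments": {
  "linear": [
    [0, 0, 0.004],
    [0, 0, 0.0075],
    [0, 0, 0.0075]
  ],
  "turn": [0, 0, 0]
}}

```text
time_s: 14.85
ee_pos: [565.2, -114.0, 49.3]
ee_rot: [-180.0, 0.0, 76.5]
force: [-0.0, -0.2, -1.0]
gripper_width: 24.0
gripper_force: 15.0
```

Call:
{"name": "step_arm", "arguments": {
  "linear": [
    [0, 0, 0.002],
    [0, 0, 0.002]
  ],
  "turn": [0, 0]
}}

```text
time_s: 15.1
ee_pos: [565.4, -114.0, 49.1]
ee_rot: [180.0, 0.0, 76.5]
force: [-1.0, -0.0, 2.5]
gripper_width: 23.6
gripper_force: 15.0
```

Call:
{"name": "step_arm", "arguments": {
  "linear": [
    [0, 0, 0],
    [0, 0, 0],
    [0, 0, 0]
  ],
  "turn": [0, 0, 0],
  "fingers": 0.28
}}

```text
time_s: 15.48
ee_pos: [565.3, -114.0, 48.7]
ee_rot: [-180.0, 0.0, 76.5]
force: [-0.6, 0.2, -0.3]
gripper_width: 32.8
gripper_force: 0.0
```

Call:
{"name": "step_arm", "arguments": {
  "linear": [
    [0, 0, -0.04],
    [0, 0, -0.1],
    [0, 0, -0.2],
    [0, 0, -0.2]
  ],
  "turn": [0, 0, 0, 0]
}}

```text
time_s: 15.98
ee_pos: [567.3, -114.4, 111.8]
ee_rot: [179.6, -0.0, 76.5]
force: [0.1, 1.2, -0.7]
gripper_width: 32.6
gripper_force: 0.0
```

```bash
echo '[565.2,-114.0,108.7,76.5]'>cmd.json; python3 go.py 493 294.3 108.7 132 493 294.3 30 132; python3 go.py 493 294.3 3.1 132
```

```text
[1.2672, -0.5517, -0.0] -0.1542
[1.2672, -0.5517, 0.2623] -0.1542
[0.0, 0.0, 0.0897] -0.0
```

Call:
{"name": "step_arm", "arguments": {
  "linear": [
    [0.3, -0.14, 0],
    [0.6, -0.27, 0],
    [0.95, -0.41, 0],
    [0.95, -0.41, 0],
    [0.95, -0.41, 0],
    [0.95, -0.41, 0],
    [0.95, -0.41, 0]
  ],
  "turn": [-0.04, -0.08, -0.1542, -0.1542, -0.1542, -0.1542, -0.1542],
  "fingers": -0.1
}}

```text
time_s: 16.85
ee_pos: [511.7, 191.5, 108.2]
ee_rot: [-179.9, 0.0, 132.0]
force: [0.1, -0.3, -0.3]
gripper_width: 50.0
gripper_force: 0.0
```

```bash
python3 - <<'E'
import numpy as np,json
a=np.radians(76.5);x=565.2+285*np.cos(a)-123*np.sin(a);y=-114+285*np.sin(a)+123*np.cos(a)
json.dump([x,y,108.7,76.5+.1542*360],open('cmd.json','w'));print(x,y)
E
python3 go.py 493 294.3 108.7 132 493 294.3 30 132 493 294.3 2.9 132
python3 - <<'E'
exec(open('m.py').read().split("pink=")[0])
print(env.state()['ee_pos'])
np.save('pics/after1.npy',im)
c=im[140:220,255:350]; cv2.imwrite("pics/after1.png",cv2.resize(c,None,fx=7.4,fy=7.4,interpolation=cv2.INTER_CUBIC))
a=np.radians(76.5); u=np.array([np.cos(a),np.sin(a),0]); w=np.array([np.sin(a),-np.cos(a),0])
for i,j in [(-1,-1),(-1,1),(1,1),(1,-1)]: print(np.round((proj(f,np.array([565.6,-111.8,63])+40*i*u+12*j*w)-[255,140])*7.4))
E
```

```text
512.1304284900189 191.83920706761418
[0.2964, 0.1812, -0.0] 0.0
[0.2964, 0.1812, 0.2623] 0.0
[0.2964, 0.1812, 0.3527] 0.0
[511.97380552 190.85492614 108.30768776]
[375. 381.]
[391. 323.]
[196. 272.]
[181. 329.]
```

View pics/after1.png

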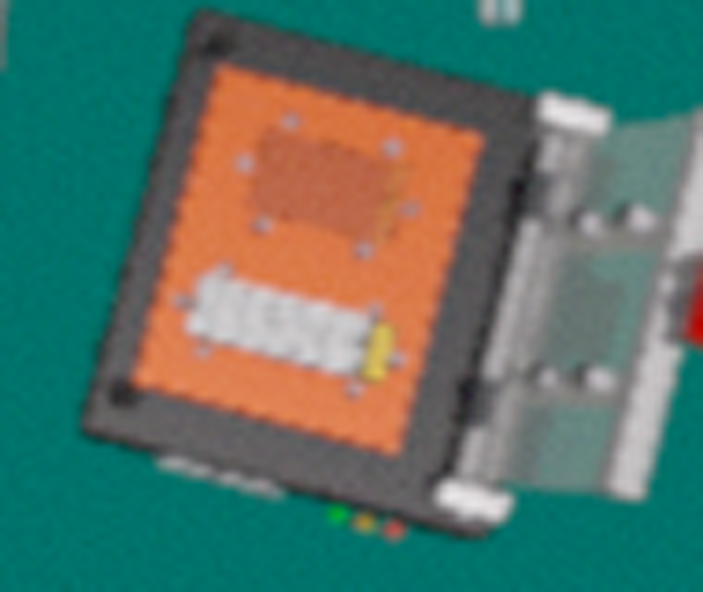

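The storage module sits flat in the long pocket, from (190,310) to (390,350), with its gold at the probe end (380,350). Now the regulator.

```bash
echo '[512.13,191.84,108.7,132.01]'>cmd.json; python3 go.py 492.6 295.0 40 132 492.6 295.0 3.1 132
```

```text
[0.2991, 0.1818, 0.229] 0.0
[0.2991, 0.1818, 0.352] 0.0
```

Call:
{"name": "step_arm", "arguments": {
  "linear": [
    [0.299, 0.1823, 0.0],
    [0.299, 0.1823, 0.1],
    [0.299, 0.1823, 0.2],
    [0.299, 0.1823, 0.25],
    [0.299, 0.1823, 0.29],
    [0.299, 0.1823, 0.32],
    [0.299, 0.1823, 0.34],
    [0.299, 0.1823, 0.352],
    [0.299, 0.1823, 0.352],
    [0.299, 0.1823, 0.352]
  ],
  "turn": [0, 0, 0, 0, 0, 0, 0, 0, 0, 0]
}}

```text
time_s: 18.15
ee_pos: [493.0, 295.3, 3.5]
ee_rot: [180.0, 0.0, 132.0]
force: [0.1, 0.4, 0.3]
gripper_width: 50.0
gripper_force: 0.0
```

Call:
{"name": "step_arm", "arguments": {
  "linear": [
    [0, 0, 0],
    [0, 0, 0],
    [0, 0, 0],
    [0, 0, 0]
  ],
  "turn": [0, 0, 0, 0],
  "fingers": 1,
  "force": 15
}}

```text
time_s: 18.65
ee_pos: [492.9, 295.2, 3.3]
ee_rot: [180.0, 0.0, 132.0]
force: [-0.8, 0.2, 1.3]
gripper_width: 34.0
gripper_force: 15.0
```

```bash
echo '[492.85,295.2,3.3,132]'>cmd.json; python3 go.py 492.85 295.2 110 132 623.8 -127 110 76.5 623.8 -127 66 76.5
```

```text
[0.0, 0.0, -0.3557] -0.0
[-1.3379, -0.6173, -0.3557] 0.1542
[-1.3379, -0.6173, -0.209] 0.1542
```

Call:
{"name": "step_arm", "arguments": {
  "linear": [
    [0, 0, -0.1],
    [0, 0, -0.2],
    [0, 0, -0.3],
    [-0.15, -0.07, -0.3557],
    [-0.3, -0.14, -0.3557],
    [-0.45, -0.21, -0.3557],
    [-0.6, -0.28, -0.3557],
    [-0.75, -0.35, -0.3557],
    [-0.9, -0.415, -0.3557],
    [-0.9, -0.415, -0.3557],
    [-0.9, -0.415, -0.3557]
  ],
  "turn": [0, 0, 0, 0.025, 0.05, 0.075, 0.1, 0.125, 0.1542, 0.1542, 0.1542]
}}

```text
time_s: 20.02
ee_pos: [580.4, 11.5, 109.5]
ee_rot: [-179.9, -0.0, 76.5]
force: [-0.3, 0.1, -1.2]
gripper_width: 33.9
gripper_force: 15.0
```

```bash
python3 - <<'E'
import numpy as np,json
a=np.radians(132);x=492.85-270*np.cos(a)-124.5*np.sin(a);y=295.2-270*np.sin(a)+124.5*np.cos(a)
json.dump([x,y,110.0,132-.1542*360],open('cmd.json','w'));print(x,y)
E
python3 go.py 623.8 -127 110 76.5 623.8 -127 66 76.5
```

```text
580.9937329449562 11.244136629425682
[-0.4147, 0.2464, -0.0] -0.0
[-0.4147, 0.2464, 0.1467] -0.0
```

Call:
{"name": "step_arm", "arguments": {
  "linear": [
    [-0.18, 0.1, 0],
    [-0.33, 0.18, 0],
    [-0.4147, 0.2464, 0],
    [-0.4147, 0.2464, 0.03],
    [-0.4147, 0.2464, 0.09],
    [-0.4147, 0.2464, 0.12],
    [-0.4147, 0.2464, 0.1467],
    [-0.4147, 0.2464, 0.1467],
    [-0.4147, 0.2464, 0.1467]
  ],
  "turn": [0, 0, 0, 0, 0, 0, 0, 0, 0]
}}

```text
time_s: 21.15
ee_pos: [624.2, -126.9, 66.4]
ee_rot: [179.9, 0.0, 76.5]
force: [0.4, -0.3, -0.4]
gripper_width: 34.0
gripper_force: 15.0
```

```bash
python3 view.py scene hover2 210 210 300 277
python3 - <<'E'
from h import *
s=env.state();p=s['ee_pos'];print(p,s['ee_rot'],s['gripper_width'])
f=grab("scene"); im=f['color']; S=8.889
a=np.radians(76.5); u=np.array([np.cos(a),np.sin(a),0]); w=np.array([np.sin(a),-np.cos(a),0])
pr=lambda q: np.round((proj(f,q)-[210,210])*S)
c=np.array([p[0],p[1],p[2]+8.7])
for i,j in [(-1,-1),(-1,1),(1,1),(1,-1)]: print("mod top",pr(c+30*i*u+17*j*w+[0,0,9]))
print("card end",pr(c-30*u-17*w+[0,0,6]),pr(c-30*u+17*w+[0,0,6]), "gold ctr", pr(c-25.8*u+[0,0,6]))
big=cv2.resize(im[210:277,210:300],None,fx=S,fy=S,interpolation=cv2.INTER_CUBIC); hsv=cv2.cvtColor(big,cv2.COLOR_BGR2HSV)
g=((hsv[...,0]>18)&(hsv[...,0]<36)&(hsv[...,1]>120)&(hsv[...,2]>60)).astype(np.uint8)
n,l,st,ce=cv2.connectedComponentsWithStats(g)
for i in range(1,n):
  if st[i,4]>150: print("gold",st[i],np.round(ce[i]))
E
```

```text
8.88888888888889
[ 624.23450878 -127.01287315   66.5084876 ] [1.79933564e+02 1.85146728e-03 7.65089628e+01] 34.04669468362564
mod top [345. 469.]
mod top [414. 543.]
mod top [559. 436.]
mod top [490. 365.]
card end [345. 474.] [414. 548.] gold ctr [390. 503.]
gold [173   0  25  11 195] [183.   4.]
gold [318 264  45  71 964] [341. 298.]
gold [ 460  267   68   48 1376] [497. 293.]
gold [ 562  299   59   67 1166] [591. 331.]
gold [ 229  409   43   54 1093] [250. 434.]
gold [472 442  23  12 219] [483. 448.]
gold [ 352  474   79   86 2779] [391. 516.]
```

View pics/hover2.png

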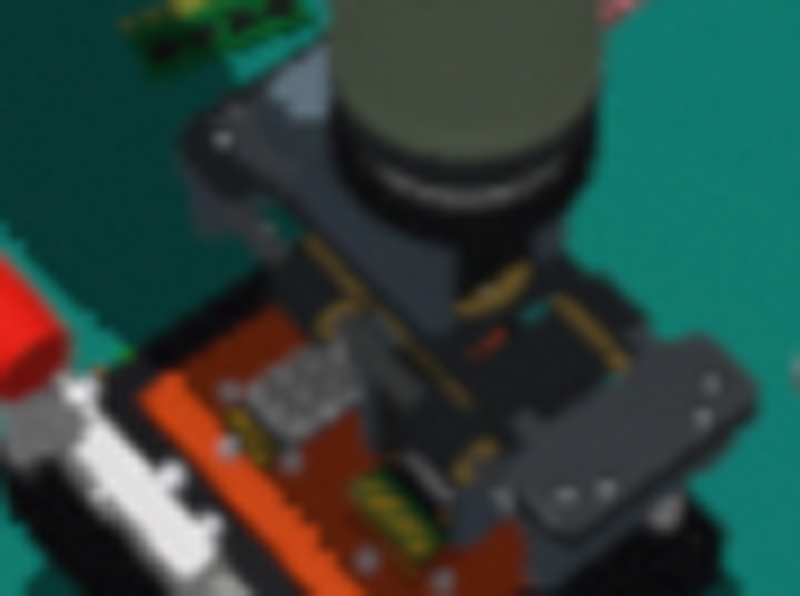

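The regulator is over its pocket: gold at (391,516) against 503 predicted, the same offset as the pins, so it is aligned to well under 1 mm. The storage module is still seated, with its gold at (250,434). Lowering now.

Call:
{"name": "step_arm", "arguments": {
  "linear": [
    [0, 0, 0.015],
    [0, 0, 0.025],
    [0, 0, 0.035],
    [0, 0, 0.042],
    [0, 0, 0.048],
    [0, 0, 0.048]
  ],
  "turn": [0, 0, 0, 0, 0, 0]
}}

```text
time_s: 22.0
ee_pos: [623.8, -127.1, 51.3]
ee_rot: [-180.0, 0.0, 76.5]
force: [-0.4, -0.1, -1.1]
gripper_width: 33.6
gripper_force: 15.0
```

Call:
{"name": "step_arm", "arguments": {
  "linear": [
    [0, 0, 0.004],
    [0, 0, 0.0075],
    [0, 0, 0.0075]
  ],
  "turn": [0, 0, 0]
}}

```text
time_s: 22.38
ee_pos: [623.9, -127.1, 49.4]
ee_rot: [180.0, 0.0, 76.5]
force: [-0.8, -0.1, -0.3]
gripper_width: 34.0
gripper_force: 15.0
```

Call:
{"name": "step_arm", "arguments": {
  "linear": [
    [0, 0, 0.002],
    [0, 0, 0.002]
  ],
  "turn": [0, 0]
}}

```text
time_s: 22.62
ee_pos: [623.9, -127.1, 49.2]
ee_rot: [180.0, 0.0, 76.5]
force: [-0.3, 0.9, 4.1]
gripper_width: 33.5
gripper_force: 15.0
```

Call:
{"name": "step_arm", "arguments": {
  "linear": [
    [0, 0, 0],
    [0, 0, 0],
    [0, 0, 0]
  ],
  "turn": [0, 0, 0],
  "fingers": 0.07
}}

```text
time_s: 23.0
ee_pos: [623.8, -127.0, 48.4]
ee_rot: [-180.0, 0.0, 76.5]
force: [0.9, 0.5, -0.1]
gripper_width: 42.5
gripper_force: 0.0
```

Call:
{"name": "step_arm", "arguments": {
  "linear": [
    [0, 0, -0.03],
    [0, 0, -0.1],
    [0, 0, -0.25],
    [0, 0, -0.4],
    [0, 0, -0.6],
    [0, 0, -0.8],
    [0, 0, -0.82],
    [0, 0, -0.82]
  ],
  "turn": [0, 0, 0, 0, 0, 0, 0, 0]
}}

```text
time_s: 24.0
ee_pos: [623.6, -127.0, 295.0]
ee_rot: [180.0, 0.0, 76.5]
force: [0.2, 0.0, -0.6]
gripper_width: 42.4
gripper_force: 0.0
```

```bash
echo '[623.8,-127,294.9,76.5]'>cmd.json; python3 go.py 563.7 -249.3 294.9 76.5 563.7 -249.3 228 76.5
python3 view.py scene placed2 210 210 300 277; python3 -c "
from h import *
print(env.state()['ee_pos'],env.state()['gripper_width'])"
```

```text
[-0.4432, -0.0996, -0.0] -0.0
[-0.4432, -0.0996, 0.223] -0.0
8.88888888888889
[ 623.17620705 -126.91104975  293.50410979] 41.901366279425424
```

View pics/placed2.png

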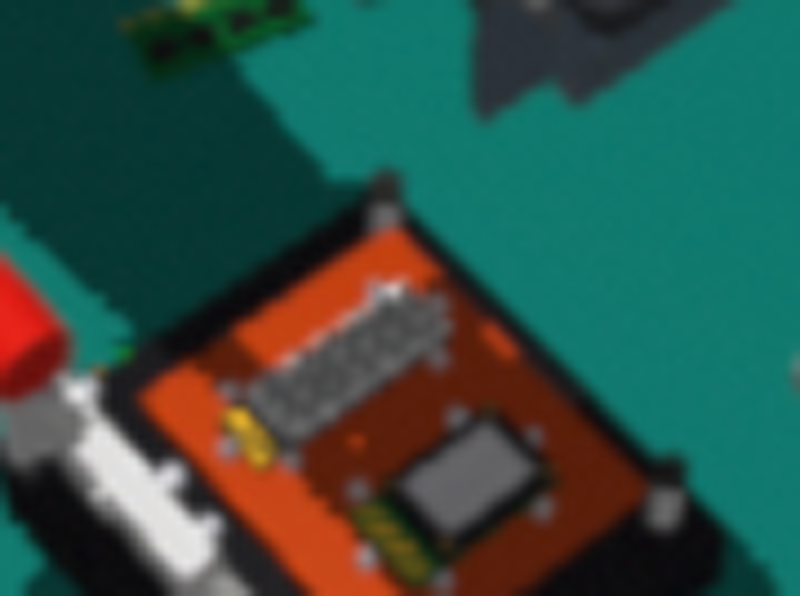

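Both modules lie flat inside their pins: storage at (340,370) and regulator at (470,480), both with gold edges at the hinge end. Now the lid grip. I'll move over it, descend with the fingers at 54 mm, and close.

Call:
{"name": "step_arm", "arguments": {
  "linear": [
    [-0.15, -0.033, 0],
    [-0.3, -0.066, 0],
    [-0.4432, -0.0996, 0],
    [-0.4432, -0.0996, 0],
    [-0.4432, -0.0996, 0.08],
    [-0.4432, -0.0996, 0.14],
    [-0.4432, -0.0996, 0.19],
    [-0.4432, -0.0996, 0.223],
    [-0.4432, -0.0996, 0.223],
    [-0.4432, -0.0996, 0.223]
  ],
  "turn": [0, 0, 0, 0, 0, 0, 0, 0, 0, 0],
  "fingers": -0.18
}}

```text
time_s: 25.3
ee_pos: [564.1, -249.4, 228.4]
ee_rot: [179.9, 0.0, 76.5]
force: [0.2, 0.2, -0.5]
gripper_width: 53.9
gripper_force: 0.0
```

Call:
{"name": "step_arm", "arguments": {
  "linear": [
    [0, 0, 0],
    [0, 0, 0],
    [0, 0, 0],
    [0, 0, 0]
  ],
  "turn": [0, 0, 0, 0],
  "fingers": 1,
  "force": 40
}}

```text
time_s: 25.8
ee_pos: [562.4, -249.2, 228.2]
ee_rot: [-179.9, 0.0, 76.5]
force: [-5.2, 0.6, 4.4]
gripper_width: 33.4
gripper_force: 40.0
```

Gripped at 33.4 mm. Computing arc rows.

Run:
```python
import numpy as np
def seg(a,b,n):
    ph=np.radians(np.linspace(a,b,n+1)); r=185/300
    print([[float(round(r*(np.cos(p)-np.cos(ph[0])),3)),-0.003,float(round(-r*(np.sin(p)-np.sin(ph[0])),3))] for p in ph[1:]])
seg(105,55,14); seg(55,12,14); seg(12,0,8)
```

```text
[[0.037, -0.003, -0.009], [0.075, -0.003, -0.015], [0.114, -0.003, -0.019], [0.152, -0.003, -0.021], [0.19, -0.003, -0.02], [0.229, -0.003, -0.017], [0.267, -0.003, -0.012], [0.304, -0.003, -0.004], [0.341, -0.003, 0.006], [0.378, -0.003, 0.019], [0.413, -0.003, 0.034], [0.448, -0.003, 0.05], [0.481, -0.003, 0.069], [0.513, -0.003, 0.091]]
[[0.027, -0.003, 0.02], [0.052, -0.003, 0.041], [0.076, -0.003, 0.063], [0.099, -0.003, 0.087], [0.121, -0.003, 0.112], [0.142, -0.003, 0.138], [0.161, -0.003, 0.165], [0.178, -0.003, 0.193], [0.194, -0.003, 0.222], [0.208, -0.003, 0.252], [0.221, -0.003, 0.282], [0.232, -0.003, 0.313], [0.242, -0.003, 0.345], [0.249, -0.003, 0.377]]
[[0.003, -0.003, 0.016], [0.006, -0.003, 0.032], [0.008, -0.003, 0.048], [0.01, -0.003, 0.064], [0.012, -0.003, 0.08], [0.013, -0.003, 0.096], [0.013, -0.003, 0.112], [0.013, -0.003, 0.128]]
```

Call:
{"name": "step_arm", "arguments": {
  "linear": [
    [0.037, -0.003, -0.009],
    [0.075, -0.003, -0.015],
    [0.114, -0.003, -0.019],
    [0.152, -0.003, -0.021],
    [0.19, -0.003, -0.02],
    [0.229, -0.003, -0.017],
    [0.267, -0.003, -0.012],
    [0.304, -0.003, -0.004],
    [0.341, -0.003, 0.006],
    [0.378, -0.003, 0.019],
    [0.413, -0.003, 0.034],
    [0.448, -0.003, 0.05],
    [0.481, -0.003, 0.069],
    [0.513, -0.003, 0.091],
    [0.513, -0.003, 0.091]
  ],
  "turn": [0, 0, 0, 0, 0, 0, 0, 0, 0, 0, 0, 0, 0, 0, 0],
  "force": 50
}}

```text
time_s: 27.68
ee_pos: [599.4, -98.4, 202.7]
ee_rot: [179.8, -0.1, 76.5]
force: [-4.1, 2.7, 10.2]
gripper_width: 33.4
gripper_force: 50.0
```

Call:
{"name": "step_arm", "arguments": {
  "linear": [
    [0.03, -0.003, 0.016],
    [0.055, -0.004, 0.037],
    [0.079, -0.004, 0.059],
    [0.102, -0.004, 0.083],
    [0.124, -0.004, 0.108],
    [0.145, -0.004, 0.134],
    [0.164, -0.004, 0.162],
    [0.181, -0.004, 0.19],
    [0.197, -0.004, 0.219],
    [0.211, -0.004, 0.249],
    [0.224, -0.004, 0.28],
    [0.235, -0.004, 0.311],
    [0.245, -0.004, 0.343],
    [0.252, -0.004, 0.376],
    [0.252, -0.004, 0.376]
  ],
  "turn": [0, 0, 0, 0, 0, 0, 0, 0, 0, 0, 0, 0, 0, 0, 0]
}}

```text
time_s: 29.55
ee_pos: [618.3, -21.6, 89.4]
ee_rot: [179.7, -0.4, 76.4]
force: [1.6, 11.1, 7.7]
gripper_width: 33.7
gripper_force: 50.0
```

Call:
{"name": "step_arm", "arguments": {
  "linear": [
    [0.012, -0.001, 0.01],
    [0.018, -0.001, 0.03],
    [0.02, -0.001, 0.046],
    [0.022, -0.001, 0.062],
    [0.023, -0.001, 0.078],
    [0.024, -0.001, 0.094],
    [0.025, -0.001, 0.108],
    [0.026, -0.001, 0.12],
    [0.026, -0.001, 0.128],
    [0.026, -0.001, 0.128]
  ],
  "turn": [0, 0, 0, 0, 0, 0, 0, 0, 0, 0]
}}

```text
time_s: 30.8
ee_pos: [619.7, -16.2, 51.4]
ee_rot: [179.7, -0.2, 76.5]
force: [0.7, 6.1, 9.2]
gripper_width: 33.7
gripper_force: 50.0
```

Call:
{"name": "step_arm", "arguments": {
  "linear": [
    [0.002, 0, 0.005],
    [0.002, 0, 0.01],
    [0.002, 0, 0.01],
    [0.002, 0, 0.01]
  ],
  "turn": [0, 0, 0, 0]
}}

```text
time_s: 31.3
ee_pos: [619.7, -16.1, 48.6]
ee_rot: [179.7, -0.2, 76.5]
force: [0.6, 5.1, 9.6]
gripper_width: 33.6
gripper_force: 50.0
```

Call:
{"name": "step_arm", "arguments": {
  "linear": [
    [0, 0, 0.005],
    [0, 0, 0.01],
    [0, 0, 0.01],
    [0, 0, 0.01]
  ],
  "turn": [0, 0, 0, 0]
}}

```text
time_s: 31.8
ee_pos: [619.7, -16.1, 45.7]
ee_rot: [179.7, -0.2, 76.5]
force: [-0.1, 4.7, 10.3]
gripper_width: 33.5
gripper_force: 50.0
```

Call:
{"name": "step_arm", "arguments": {
  "linear": [
    [0, 0, 0.005],
    [0, 0, 0.01],
    [0, 0, 0.01],
    [0, 0, 0.01]
  ],
  "turn": [0, 0, 0, 0]
}}

```text
time_s: 32.3
ee_pos: [619.7, -16.0, 43.3]
ee_rot: [179.6, -0.2, 76.5]
force: [-1.4, 5.2, 13.8]
gripper_width: 33.7
gripper_force: 50.0
```

Call:
{"name": "step_arm", "arguments": {
  "linear": [
    [0, 0, 0.004],
    [0, 0, 0.007],
    [0, 0, 0.007],
    [0, 0, 0.007]
  ],
  "turn": [0, 0, 0, 0]
}}

```text
time_s: 32.8
ee_pos: [619.7, -16.0, 42.4]
ee_rot: [179.6, -0.2, 76.5]
force: [-2.2, 5.3, 19.4]
gripper_width: 33.6
gripper_force: 50.0
```

The stiffness jumped, so it looks to be on its stops. I'll push a little more and check by measurement.

Call:
{"name": "step_arm", "arguments": {
  "linear": [
    [0, 0, 0.003],
    [0, 0, 0.005],
    [0, 0, 0.005],
    [0, 0, 0.005]
  ],
  "turn": [0, 0, 0, 0]
}}

```text
time_s: 33.3
ee_pos: [619.7, -16.0, 41.7]
ee_rot: [179.6, -0.2, 76.5]
force: [-4.7, 4.7, 24.0]
gripper_width: 33.9
gripper_force: 50.0
```

Run:
```python
exec(open('m.py').read().split("pink=")[0])
a=np.radians(76.5); u=np.array([np.cos(a),np.sin(a),0]); w=np.array([np.sin(a),-np.cos(a),0]); O=np.array([594.8,-120.2,0])
for n in("scene","top"):
    f=grab(n); im=f["color"]; big=cv2.resize(im,None,fx=S,fy=S,interpolation=cv2.INTER_CUBIC); hsv=cv2.cvtColor(big,cv2.COLOR_BGR2HSV)
    H,Sa,V=[hsv[...,i].astype(int) for i in range(3)]
    q=proj(f,O+100*u+[0,0,78])
    for el in (0,3,8): 
        e=np.radians(el); print(n,"pred bar elev",el,np.round(proj(f,O+(-85+185*np.cos(e))*u+[0,0,78+185*np.sin(e)]),2))
    red=(((H<6)|(H>172))&(Sa>150)&(V>50)); r=np.zeros(red.shape,bool); x,y=(q*S).astype(int); r[y-25*S:y+25*S,x-25*S:x+25*S]=1
    for ar,ce,b in blobs(red&r,3,900): print("red",round(ar,1),np.round(ce,2),np.round(b,1).tolist())
s=env.state(); print(s['ee_pos'],s['force'],s['torque'],s['gripper_width'])
```

```text
scene pred bar elev 0 [279.94 236.54]
scene pred bar elev 3 [280.06 234.73]
scene pred bar elev 8 [279.98 231.89]
red 45.5 [277.3  237.09] [[271.5, 234.0], [276.6000061035156, 230.89999389648438], [283.1000061035156, 241.89999389648438], [278.0, 244.89999389648438]]
top pred bar elev 0 [264.01 165.  ]
top pred bar elev 3 [264.12 164.61]
top pred bar elev 8 [264.68 164.05]
[619.74482344 -16.03871276  41.66809273] [-4.27866552  5.87431476 24.09262218] [ 0.26918343  1.19699461 -0.11271667] 33.27391771743725
```

Run:
```python
from h import *
a=np.radians(76.5); u=np.array([np.cos(a),np.sin(a),0]); w=np.array([np.sin(a),-np.cos(a),0]); O=np.array([594.8,-120.2,0])
f=grab("scene"); hsv=cv2.cvtColor(f["color"],cv2.COLOR_BGR2HSV)
off=np.array([0,1.3])
for x in (45,55,65,75):
    P=np.array([proj(f,O+x*w+y*u+[0,0,80])+off for y in range(20,78,2)],np.float32)
    v=cv2.remap(hsv,P[:,:1].copy(),P[:,1:].copy(),cv2.INTER_LINEAR)[:,0]
    print(x,"V",v[:,2].tolist()); print("   S",v[:,1].tolist())
f=grab("top"); hsv=cv2.cvtColor(f["color"],cv2.COLOR_BGR2HSV)
for x in (-75,75):
    P=np.array([proj(f,O+[0,1.4,0]+x*w+y*u+[0,0,80]) for y in range(20,78,2)],np.float32)
    v=cv2.remap(hsv,P[:,:1].copy(),P[:,1:].copy(),cv2.INTER_LINEAR)[:,0]
    print("top",x,"V",v[:,2].tolist(),"S",v[:,1].tolist())
```

```text
45 V [195, 192, 197, 204, 208, 209, 209, 209, 210, 209, 206, 203, 205, 214, 222, 223, 222, 214, 191, 148, 99, 71, 57, 55, 55, 55, 55, 55, 55]
   S [8, 12, 21, 29, 35, 37, 37, 36, 35, 29, 20, 11, 5, 4, 2, 2, 2, 1, 6, 21, 59, 139, 210, 226, 228, 227, 222, 221, 224]
55 V [196, 201, 206, 208, 209, 210, 210, 210, 210, 209, 208, 208, 215, 224, 225, 223, 221, 213, 190, 147, 97, 64, 57, 55, 55, 55, 55, 55, 55]
   S [21, 27, 33, 35, 37, 38, 38, 37, 33, 25, 14, 7, 4, 2, 1, 1, 1, 0, 4, 19, 68, 138, 197, 223, 223, 223, 230, 227, 222]
65 V [190, 191, 187, 188, 189, 191, 192, 192, 190, 190, 187, 193, 194, 198, 200, 198, 202, 186, 162, 130, 81, 60, 56, 55, 54, 55, 55, 55, 55]
   S [40, 40, 42, 41, 40, 40, 39, 38, 36, 28, 17, 7, 4, 3, 2, 2, 1, 2, 4, 25, 81, 153, 208, 222, 227, 223, 222, 227, 227]
75 V [68, 71, 76, 75, 73, 71, 70, 69, 70, 75, 76, 75, 71, 68, 56, 45, 44, 44, 45, 48, 51, 53, 54, 54, 54, 55, 55, 55, 55]
   S [209, 206, 214, 207, 208, 209, 207, 201, 190, 151, 123, 65, 17, 8, 4, 6, 13, 21, 39, 77, 126, 188, 219, 227, 231, 225, 223, 223, 227]
top -75 V [138, 127, 133, 145, 152, 151, 140, 129, 126, 131, 138, 141, 143, 143, 142, 144, 144, 143, 139, 137, 135, 137, 137, 135, 135, 135, 137, 135, 133] S [35, 35, 35, 35, 35, 36, 38, 38, 35, 37, 38, 37, 38, 37, 37, 38, 39, 39, 38, 37, 36, 38, 39, 39, 39, 41, 39, 39, 39]
top 75 V [82, 78, 76, 78, 79, 78, 77, 75, 75, 76, 78, 93, 111, 131, 136, 136, 132, 116, 112, 119, 130, 135, 136, 121, 112, 114, 132, 144, 150] S [13, 10, 15, 13, 9, 8, 8, 5, 8, 10, 14, 21, 29, 37, 38, 40, 43, 44, 42, 39, 42, 42, 41, 43, 44, 40, 39, 38, 38]
```

Call:
{"name": "step_arm", "arguments": {
  "linear": [
    [0, 0, 0.003],
    [0, 0, 0.004],
    [0, 0, 0.004],
    [0, 0, 0.004],
    [0, 0, 0.004],
    [0, 0, 0.004],
    [0, 0, 0.004],
    [0, 0, 0.004]
  ],
  "turn": [0, 0, 0, 0, 0, 0, 0, 0],
  "force": 60
}}

```text
time_s: 34.55
ee_pos: [619.8, -16.0, 41.5]
ee_rot: [179.6, -0.2, 76.5]
force: [-5.9, 4.8, 29.0]
gripper_width: 33.7
gripper_force: 60.0
```

Run:
```python
from h import *
a=np.radians(76.5); u=np.array([np.cos(a),np.sin(a),0]); w=np.array([np.sin(a),-np.cos(a),0]); O=np.array([594.8,-120.2,0])
f=grab("scene"); hsv=cv2.cvtColor(f["color"],cv2.COLOR_BGR2HSV)
for x in (45,55,65):
    P=np.array([proj(f,O+x*w+y*u+[0,0,80])+[0,1.3] for y in range(50,66,2)],np.float32)
    print(x,cv2.remap(hsv,P[:,:1].copy(),P[:,1:].copy(),cv2.INTER_LINEAR)[:,0,2].tolist())
s=env.state(); print(s['time_s'],s['ee_pos'],s['force'])
```

```text
45 [223, 222, 215, 191, 147, 98, 70, 57]
55 [223, 221, 213, 189, 146, 97, 64, 57]
65 [194, 196, 181, 162, 131, 83, 61, 55]
34.6 [619.77836522 -16.02884216  41.46874442] [-5.46513279  5.41367354 29.41380413]
```

The lid is hard against its stops: 5 N more push moved the TCP only 0.2 mm and the lid's edge did not move in the image. The hold is steady, so I'm handing in.

```bash
python3 -c "
from workcell import env
print(env.job_done())"
```

```text
the job is handed in; nothing more can be done
None
```

Both modules lie flat in their own pockets with their gold edges at the probe pins, and I handed the job in at about 35 s with the lid shut on its stops and held down by its red grip at about 29 N; the judge's verdict was not shown.

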